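Tighten the earth terminal with the driver

ROBOT

A 7-joint arm with a two-finger parallel gripper is mounted at the origin on the work surface. World frame = base frame: x ahead of the robot, y to its left, z up, the work surface at z = 0. Lengths are in m, angles in rad, forces in N, time in s.
With the tool pointing down it reaches from about 0.425 to 0.825 m from the base axis. Payload 3.6 kg.
Tool frame: the origin (TCP) lies where the fingers leave the gripper's body, on its centre line; the fingertips stand 73 mm ahead of it and the grasp point (between the pads) lies 54 mm ahead of it; z points along the fingers, y is the line along which they close (so a half turn about z gives the same grasp; the last joint's range is limited). The gripper opens to 85 mm and grips with 20 to 120 N. Pads are 22 mm wide; open, the fingers measure 114 mm over their backs; the gripper's body (76 mm by 85 mm) begins 54 mm behind the grasp point. The pads swing forward as they close: fully open they stand 13 mm farther back than shut.
Start: joints at [1.252, 0.615, -0.013, 1.423, 0.008, 1.103, -0.04], TCP at [0.188, -0.622, 0.304] pointing down, gripper open.
Joint ranges: [-3.12, 3.12], [-0.3, 2.06], [-1.34, 1.32], [0.26, 2.42], [-1.36, 4.5], [0.01, 1.98], [-2.84, 2.84]. Speed limits (rad/s): [2.79, 2.79, 3.14, 3.14, 3.14, 3.14, 3.14].

INTERFACE

Orientations are given as a unit quaternion [x, y, z, w].
In Python, from station import arm, snapshot, camera_info, ticket gives the robot as it stands. Calls block until the motion is done:
- arm.movep(position, orientation): joint-space move of the TCP to a pose.
- arm.line_to(position, velocity=0.15, ori=None): straight line of the TCP; ori=None keeps the orientation; velocity is the mean speed in m/s.
- arm.move_j(angles): joint-space move.
- arm.move_gripper(opening, effort=None): opening from 0.0 (shut) to 1.0 (fully open); effort is the grip in N (None keeps the last); returns when the fingers have stopped.
- arm.pause(seconds).
- arm.ik(position, orientation): joint angles nearest the present ones, or None.
- snapshot(name): name is "scene" or "top" or "wrist"; returns the picture (480x640x3 uint8, blue, green, red); there is no depth.
- camera_info(name): a dict with "fx", "fy", "cx", "cy" (pixels), "dist_coeffs" ([k1, k2, p1, p2, k3] as OpenCV has them; the pictures are not rectified), "R" (3x3) and "t" (3): a world point X has camera coordinates R X + t; the wrist camera has in their place "T_tool_cam" (4x4, takes a point from camera to tool coordinates, whose origin is the TCP and whose axes are the flange's). Camera axes: x right, y down, z forward; pixel columns grow to the right and rows downward; lengths in m; the calibration is good to about 2 mm. A picture is of the moment at which its call begins: read the wrist's pose just before it. camera_info takes no time and is no camera call.
A pose or a line that the arm cannot do raises arm.MotionError and nothing moves.
- ticket.finish_job(): hands the job in; it is judged then, once.
Readings, each from a call of its own:
- arm.read_time(): time.
- arm.read_joint_positions(): joint angles.
- arm.read_dq(): joint speeds.
- arm.read_effort(): joint torques, N m.
- arm.read_tool_pos(): TCP position.
- arm.read_eef_rot(): TCP orientation.
- arm.read_ft_force(): force on the tool from outside, world axes, zero at the start.
- arm.read_wrist_torque(): the same for the moment, N m.
- arm.read_opening(): opening from 0.0 (shut) to 1.0 (fully open).
- arm.read_finger_force(): force on a finger pad.
Only numpy, scipy, OpenCV 4.12 (cv2) and the standard library are available. Lean on these libraries where they do the work, as an engineer would, in place of code of your own. Each camera call takes 0.05 s, during which the arm holds its last target. There are 200 camera calls.

TASK

Take the orange driver from its stand and with it turn the slotted brass screw of the green earth terminal clockwise until it is fully home at its stop, its slot in line with the two white marks. Leave the screws of the red and the black terminal as they are, and put the driver back upright in its stand.

Things in the scene. Friction and masses are not known exactly. Their poses are not given: they have to be found in the camera images.
- driver: Stubby flat-blade driver, 160 g, upright in its stand. Origin: centre of the blade's bottom edge; z up the tool. Blade 26 mm along x, 6 mm along y, z 0-24 mm; shank 12 mm round to z 60; black flange 56 mm round, z 60-66; flat-sided orange handle z 66-130, 34 mm along x, 22 mm along y; black bar on its top runs along the blade. Best gripped from above at z 105 mm.
- stand: Fixed aluminium block 80 x 80 mm, 68 mm tall, with a square through-hole 38 mm wide in the middle. Origin: centre of its underside, on the table; z up. Blade and shank hang in the hole and the driver's flange rests on the block's top, so that the blade's bottom edge is 8 mm above the table.
- green_slot (a point): Centre of the slot's floor in the green terminal's brass screw, 52 mm above the table; z up, x along the slot, turning with the screw. Slot 30 mm long with open ends, 12 mm deep, 12 mm wide, flaring to 20 mm in its top 4 mm. The blade goes in 9 to 11 mm and has 13 degrees of play either way: the driver must turn that much farther. Two white marks on the green block give the slot's line when home.
- green_screw (a joint): Turn of the green terminal's captive screw, rad, clockwise from above: starts at 0.25 to 0.7 (loose), 1.57 is home at its stop. Stays where left, takes 0.1 N m, does not rise or sink. It sits in a fixed green block 64 x 64 mm whose top is 48 mm above the table, on a plywood board in a row with a red and a black one, 80 mm apart, in any order.
- red_slot_end (a point): One end of the slot in the screw of the red terminal, 15 mm from that screw's axis, 52 mm above the table: it moves if that screw is turned, which must not happen. Block and screw are like the green terminal's.
- black_slot_end (a point): One end of the slot in the screw of the black terminal, 15 mm from that screw's axis, 52 mm above the table: it moves if that screw is turned, which must not happen. Block and screw are like the green terminal's.
Not all that is in view belongs to the job. What is shaped like the driver but blue is not meant. Of the things that look like the stand, the smaller one is meant.

How it is judged:
On the way, in this order (a step that is already met when the one before it is completed fails the run):
1. the driver's blade is in the slot of the green terminal's screw, which is not yet home (horizontal distance between driver and green_slot below 0.012 m and z of driver in the frame of green_slot below 0.01 m and value of joint green_screw below 1.1 rad), for 0.1 s.
2. with the driver's blade in the slot, the green screw has come home (within 20 degrees of its stop) (horizontal distance between driver and green_slot below 0.012 m and z of driver in the frame of green_slot below 0.012 m and value of joint green_screw above 1.22 rad), for 0.1 s.
At the end, for the whole second after the job is handed in: Green screw within 20 degrees of its stop (above 1.22 rad); red and black screws not turned (slot ends moved under 5 mm); driver hanging in its stand within 15 mm of its middle, flange down on the block (blade edge under 16 mm above the table), upright within 10 degrees and at rest (value of joint green_screw above 1.22 rad and distance of each of red_slot_end, black_slot_end from where it was at the start of the episode below 0.005 m and horizontal distance between driver and stand below 0.015 m and height (world z) of driver below 0.016 m and angle between driver's own z axis and vertical below 0.17 rad and linear speed of driver below 0.02 m/s); the robot touches nothing.
It fails at once if the screw of the red or the black terminal is turned (by some 20 degrees) (distance of any of red_slot_end, black_slot_end from where it was at the start of the episode above 0.005 m).
It also fails if it takes over 45 s, if anything falls off the work surface, if the arm or the gripper's body presses on something with over 40 N, if the wrist force passes 120 N, or if a joint passes its speed limit or range.

## Working session

There is one attempt and no reset: what is moved stays moved. The work goes in short steps, each a Python script; the robot and the scene stay as the last script left them, time stands still between calls to the robot, and variables do not carry over. Pictures are saved under pics/ and viewed, at most 10 in all, crops included, and the job is handed in when it is done.

```bash
mkdir -p pics; ls
python3 - <<'E'
from station import arm, snapshot, camera_info
import cv2,numpy as np
for n in("scene","top"):
    cv2.imwrite(f"pics/{n}0.png",snapshot(n)); c=camera_info(n); print(n,{k:np.round(v,4).tolist() for k,v in c.items() if not isinstance(v,str)})
c=camera_info("wrist");print(c); print(arm.read_tool_pos(),arm.read_eef_rot(),arm.read_time())
E
```

```text
pics
scene {'fx': 585.2689, 'fy': 585.2689, 'cx': 319.748, 'cy': 240.98, 'dist_coeffs': [-0.112, 0.0, 0.0, 0.0, 0.0], 'R': [[0.7292, 0.6842, 0.0118], [0.4228, -0.4369, -0.794], [-0.5381, 0.584, -0.6078]], 't': [-0.4176, -0.1403, 1.2464]}
top {'fx': 605.7775, 'fy': 605.7775, 'cx': 306.5267, 'cy': 241.8956, 'dist_coeffs': [-0.039, 0.0, 0.0, 0.0, 0.0], 'R': [[-0.0063, -0.9998, 0.0166], [-0.9977, 0.0052, -0.0679], [0.0678, -0.017, -0.9976]], 't': [0.0673, 0.5105, 1.1662]}
{'fx': 415.09541214924263, 'fy': 415.09541214924263, 'cx': 318.4423459834262, 'cy': 234.32970474866207, 'dist_coeffs': array([-0.05027976,  0.        ,  0.        ,  0.        ,  0.        ]), 'T_tool_cam': array([[ 1.17508906e-03, -9.64467380e-01, -2.64199341e-01,
         6.64178676e-02],
       [ 9.99999248e-01,  1.22613256e-03, -2.82993676e-05,
        -3.33929392e-05],
       [ 3.51237231e-04, -2.64199109e-01,  9.64468095e-01,
        -7.08291862e-02],
       [ 0.00000000e+00,  0.00000000e+00,  0.00000000e+00,
         1.00000000e+00]])}
[ 0.18748569 -0.62183064  0.30283092] [ 9.89300272e-01  1.45889028e-01 -1.77268980e-04 -1.15372234e-03] 0.1
```

View pics/top0.png

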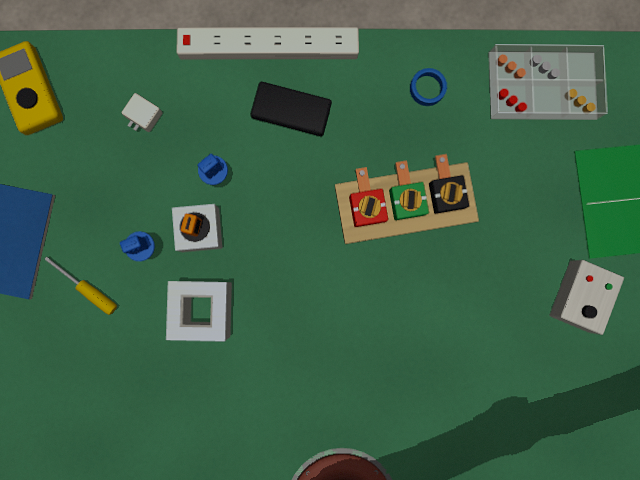

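View pics/scene0.png

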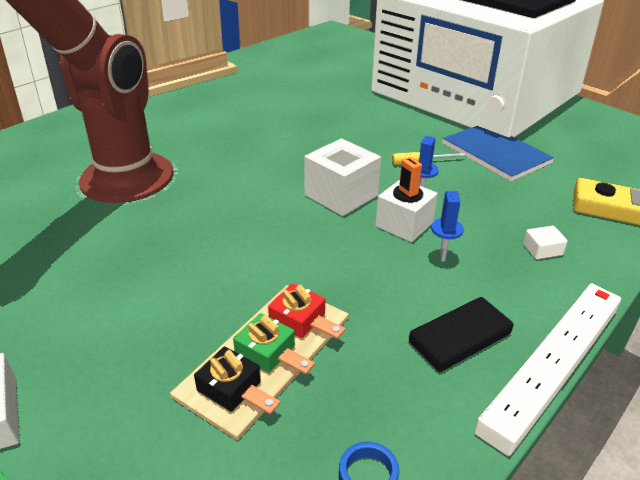

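The top view shows the orange driver in the smaller stand at (193,226), the green terminal at (410,201) between the red (370,207) and black (451,193) ones. The two blue decoys are at (212,168) and (137,245), about 10 cm from the driver. The scene view agrees.

```bash
cat > h.py <<'E'
from station import arm, snapshot, camera_info, ticket
import cv2,numpy as np
from scipy.spatial.transform import Rotation as Ro
def q(yaw): return (Ro.from_euler('z',yaw)*Ro.from_euler('x',np.pi)).as_quat()
def yaw():  # yaw of tool x axis
    v=Ro.from_quat(arm.read_eef_rot()).as_matrix()[:,0]; return np.arctan2(v[1],v[0])
def pose(name):
    """camera centre and rotation cam->world"""
    c=camera_info(name)
    if name=='wrist':
        R=Ro.from_quat(arm.read_eef_rot()).as_matrix(); p=np.array(arm.read_tool_pos()); T=np.array(c['T_tool_cam'])
        return c,R@T[:3,:3],R@T[:3,3]+p
    R=np.array(c['R']); return c,R.T,-R.T@np.array(c['t'])
def cast(cam,px,z):
    c,R,o=cam; K=np.array([[c['fx'],0,c['cx']],[0,c['fy'],c['cy']],[0,0,1]])
    n=cv2.undistortPoints(np.array(px,float).reshape(-1,1,2),K,np.array(c['dist_coeffs']))[:,0]
    d=np.c_[n,np.ones(len(n))]@R.T
    return (o+d*((z-o[2])/d[:,2])[:,None])[:,:2]
def blobs(m,amin=80):
    n,l,s,c=cv2.connectedComponentsWithStats(m.astype(np.uint8)*255)
    return [(s[i,4],c[i],l==i) for i in range(1,n) if s[i,4]>amin]
def shot(f):
    cam=pose('wrist'); im=snapshot('wrist'); cv2.imwrite(f'pics/{f}.png',im); return cam,im
E
python3 - <<'E'
from h import *
im=snapshot('top'); cam=pose('top'); hsv=cv2.cvtColor(im,cv2.COLOR_BGR2HSV); H,S,V=cv2.split(hsv)
def show(n,m,z):
    for a,c,_ in blobs(m,40): print(n,a,c.round(),cast(cam,[c],z).round(3))
win=np.zeros(H.shape,bool); win[190:260,165:230]=1
show('orange',(H>5)&(H<20)&(S>170)&(V>120)&win,.12)
show('stand',(S<40)&(V>150)&win,.068)
w=np.zeros(H.shape,bool); w[175:225,345:475]=1
show('green',(H>50)&(H<70)&(S>200)&w,.048); show('red',((H<5)|(H>175))&(S>180)&w,.048)
show('board',(H>10)&(H<25)&(S>60)&(V>140)&w,.05)
print(cast(cam,[[193,226],[410,201],[370,207],[451,193]],.06).round(3))
E
```

```text
orange 184 [188. 223.] [[0.538 0.277]]
stand 1065 [195. 227.] [[0.537 0.274]]
red 652 [368. 208.] [[ 0.574 -0.052]]
board 2403 [409. 200.] [[ 0.588 -0.132]]
board 55 [447. 191.] [[ 0.606 -0.206]]
board 60 [459. 193.] [[ 0.601 -0.229]]
board 49 [405. 197.] [[ 0.594 -0.125]]
board 55 [419. 200.] [[ 0.589 -0.151]]
board 105 [364. 207.] [[ 0.576 -0.045]]
board 83 [377. 206.] [[ 0.576 -0.069]]
[[ 0.539  0.279]
 [ 0.585 -0.132]
 [ 0.574 -0.056]
 [ 0.6   -0.211]]
```

Run:
```python
from h import *
arm.movep([.586,-.132,.26],q(1.35)); print(arm.read_joint_positions()); shot('w_green')
cam=pose('wrist'); np.save('camg.npy',np.c_[cam[1],cam[2]])
arm.movep([.538,.277,.31],q(2.05)); print(arm.read_joint_positions(),arm.read_time()); shot('w_drv')
cam=pose('wrist'); np.save('camd.npy',np.c_[cam[1],cam[2]])
```

```text
[ 0.41880671  0.60624007 -0.37831655  1.62213356  0.26067264  0.96346216
 -0.27176373]
[-0.15996027  0.59672874 -0.58703122  1.54116687  0.35628867  1.11310237
 -0.35090617] 3.9917
```

View pics/w_green.png

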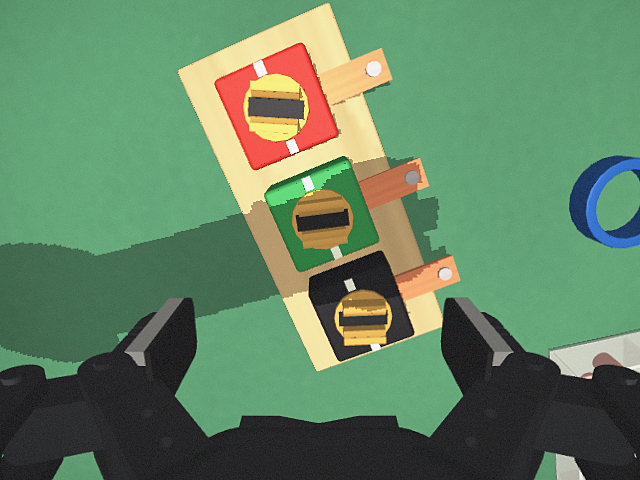

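View pics/w_drv.png

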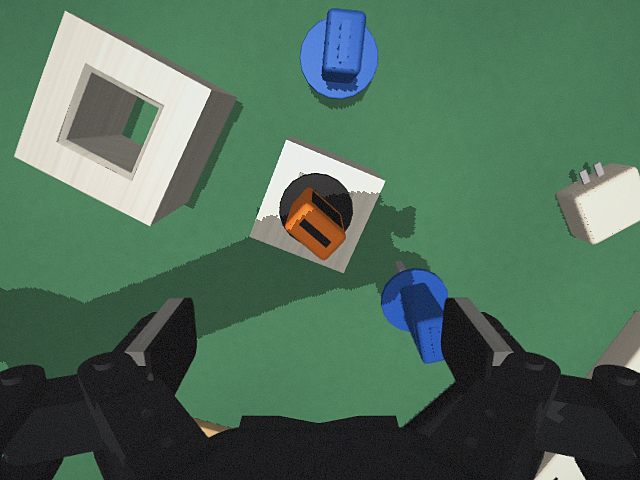

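The wrist view over the terminals shows the green slot at (322,220), with the white marks at (307,184) and (336,251). The driver view shows the handle top's black bar near (315,233) and the stand's corners at (288,139), (385,181), (345,272) and (249,237).

Run:
```python
from h import *
import json
c=camera_info('wrist')
def cam(f): M=np.load(f); return (c,M[:,:3],M[:,3])
ang=lambda d: np.degrees(np.arctan2(d[1],d[0]))%180
def axis(pts): # centre, long direction, rect sizes
    r=cv2.minAreaRect((pts*1e4).astype(np.float32)); b=cv2.boxPoints(r)/1e4
    e=[b[1]-b[0],b[2]-b[1]]; e.sort(key=np.linalg.norm); return np.array(r[0])/1e4,ang(e[1]),[round(float(np.linalg.norm(x)),4) for x in e]
def pix(m): y,x=np.nonzero(m); return np.c_[x,y]
g=cv2.imread('pics/w_green.png'); C=cam('camg.npy'); G=cv2.cvtColor(g,cv2.COLOR_BGR2HSV)
w=np.zeros(g.shape[:2],bool); w[170:265,280:365]=1
dark=(G[...,2]<50)&w
for a,ce,l in blobs(dark,60): print('dark',a,ce,axis(cast(C,pix(l),.052)))
ms=[]
for a,ce,l in blobs((G[...,1]<60)&(G[...,2]>90)&w,20): print('white',a,ce,cast(C,[ce],.048)); ms.append(cast(C,[ce],.048)[0])
if len(ms)>=2: print('marks mid',(ms[0]+ms[-1])/2,ang(ms[-1]-ms[0]))
br=(G[...,0]>10)&(G[...,0]<28)&(G[...,1]>90)&w
d=cv2.imread('pics/w_drv.png'); D=cam('camd.npy'); Hd=cv2.cvtColor(d,cv2.COLOR_BGR2HSV)
print('stand c',cast(D,[[288,139],[385,181],[345,272],[249,237]],.068), cast(D,[[288,139],[385,181],[345,272],[249,237]],.068).mean(0))
w=np.zeros(d.shape[:2],bool); w[160:275,270:360]=1
for a,ce,l in blobs((Hd[...,2]<60)&w,40): print('dk',a,ce,axis(cast(D,pix(l),.138)))
v=np.hstack([cv2.resize(d[160:280,255:375],(396,396),interpolation=2),cv2.resize(g[160:280,262:382],(396,396),interpolation=2)]); cv2.imwrite('pics/crop.png',v)
```

```text
dark 703 [322.36273115 220.6742532 ] (array([ 0.5880936 , -0.13367128]), np.float32(174.53914), [0.0113, 0.0356])
dark 102 [356.76470588 261.55882353] (array([ 0.60326245, -0.16736554]), np.float32(168.9618), [0.006, 0.0149])
white 126 [307.56349206 183.46825397] [[ 0.58371025 -0.10750195]]
white 100 [336.2  252.04] [[ 0.59249486 -0.15993107]]
marks mid [ 0.58810255 -0.13371651] 99.51168311787
stand c [[0.49425714 0.31203707]
 [0.57303953 0.31781681]
 [0.58078543 0.23958521]
 [0.50022011 0.23078226]] [0.53707555 0.27505534]
dk 1416 [323.17655367 202.46610169] (array([0.52810649, 0.29225178]), np.float32(24.388002), [0.0335, 0.0436])
dk 269 [314.67286245 232.75836431] (array([0.53630498, 0.27464226]), np.float32(165.52972), [0.0047, 0.0215])
```

View pics/crop.png

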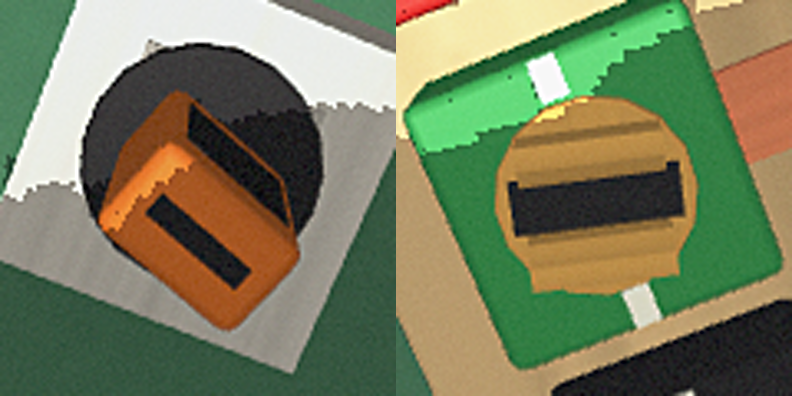

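Both estimates of the green axis agree at (0.5881, -0.1337). The slot lies at 174.5° and the marks at 99.5°, so 75° clockwise is needed, which fits the given start range. The driver bar (0.5363, 0.2746, 165.5°) agrees with the stand centre. Next I pick it up.

Run:
```python
from h import *
d=np.radians; P=[.5366,.2748]; 
arm.movep([*P,.26],q(d(165.5))); print(arm.read_joint_positions().round(2) if hasattr(arm.read_joint_positions(),'round') else arm.read_joint_positions())
for y in (174.5,130,88): print(y,arm.ik([.5881,-.1337,.213],q(d(y))))
arm.line_to([*P,.167],.1)
arm.move_gripper(0.0,60); arm.pause(.2)
print(arm.read_opening(),arm.read_finger_force(),arm.read_tool_pos(),arm.read_ft_force())
arm.line_to([*P,.32],.15); print(arm.read_ft_force(),arm.read_opening())
arm.line_to([.5881,-.1337,.30],.2,q(d(174.5))); print(arm.read_joint_positions(),arm.read_time()); 
shot('held')
```

```text
[-0.06  0.7  -0.78  1.61  0.54  1.06  0.33]
174.5 [ 0.6550137   0.77056799 -0.81916688  1.65677869  0.64668714  1.00571905
  1.09089841]
130 [ 0.56627552  0.71801539 -0.64379286  1.659636    0.51151836  0.93857145
  0.42968155]
88 [ 0.47392481  0.68135447 -0.47698668  1.662711    0.38090188  0.89120738
 -0.18925051]
0.24864003959948752 59.094189405441284 [0.53676356 0.27498307 0.16726909] [0.06218086 0.36393849 1.41835027]
[-0.00387647 -0.32834636 -1.59961318] 0.24919779627061722
[ 0.68097393  0.67873238 -0.87454746  1.55679237  0.55047385  1.16786273
  1.1719898 ] 9.9917
```

View pics/held.png

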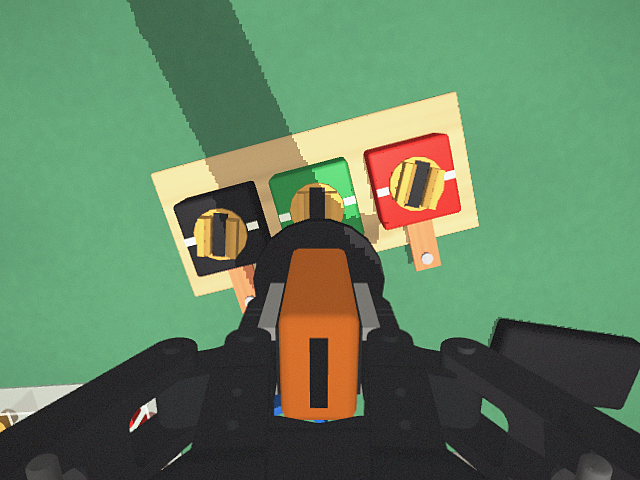

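The driver is held square, its bar at (318,372). The green slot at (317,203) runs vertically in line with it. Next I insert the blade and turn.

Run:
```python
from h import *
d=np.radians; G=[.5881,-.1337]
f=lambda s:print(s,np.round(arm.read_ft_force(),1),np.round(arm.read_wrist_torque(),2),np.round(arm.read_tool_pos(),4),round(np.degrees(yaw()),1),round(arm.read_opening(),3),arm.read_time())
f('a'); arm.line_to([*G,.226],.12); f('above')
ok=True
for z in (.221,.217,.213):
    arm.line_to([*G,z],.03); f(z)
    if np.linalg.norm(arm.read_ft_force())>20: ok=False; break
if ok:
    arm.pause(.2)
    for y in (160,145,130,115,105,98,92,89):
        arm.movep([*G,.213],q(d(y))); f(y)
        if np.linalg.norm(arm.read_ft_force())>35 or abs(arm.read_wrist_torque()[2])>1.5: break
```

```text
a [ 0.8 -0.2 -1.7] [-0.01 -0.01 -0.01] [ 0.5881 -0.1325  0.3003] 174.6 0.248 10.0417
above [-0.1  0.1 -0.6] [ 0.01 -0.02 -0.04] [ 0.5887 -0.1334  0.2267] 174.5 0.25 10.8083
0.221 [-0.4 -0.6 -0.8] [-0.    0.05  0.01] [ 0.5881 -0.1338  0.2211] 174.5 0.249 11.125
0.217 [-0.2  0.5 -1.2] [-0.04  0.02 -0.02] [ 0.588  -0.1338  0.2167] 174.5 0.249 11.4083
0.213 [-0.4 -0.2 -1.3] [ 0.03 -0.03  0.01] [ 0.5879 -0.1338  0.2127] 174.5 0.251 11.6917
160 [-0.2 -0.4 -1.4] [-0.01  0.04 -0.04] [ 0.588  -0.1336  0.2131] 160.2 0.25 12.2083
145 [-0.4 -0.1 -1.7] [-0.02  0.14  0.01] [ 0.5881 -0.1335  0.213 ] 145.3 0.253 12.5333
130 [-0.   0.1 -1.2] [0.1  0.04 0.04] [ 0.5881 -0.1335  0.213 ] 130.4 0.248 12.8583
115 [ 0.1 -0.1 -1.8] [ 0.16  0.1  -0.01] [ 0.5882 -0.1334  0.213 ] 115.4 0.25 13.175
105 [-0.1  1.2 -1.9] [0.2  0.09 0.04] [ 0.5882 -0.1334  0.2129] 105.4 0.254 13.4417
98 [ 0.3  1.6 -1.6] [0.23 0.07 0.06] [ 0.5882 -0.1334  0.213 ] 98.4 0.246 13.6917
92 [ 0.1  1.2 -0.7] [ 0.35 -0.02  0.04] [ 0.5882 -0.1334  0.213 ] 92.3 0.25 13.9417
89 [ 0.7  2.1 -1.4] [ 0.4  -0.02  0.12] [ 0.5882 -0.1334  0.213 ] 89.2 0.251 14.1917
```

Run:
```python
from h import *
d=np.radians; G=[.5881,-.1337]
arm.movep([*G,.213],q(d(86.5))); arm.pause(.2); print(arm.read_ft_force(),arm.read_wrist_torque())
arm.movep([*G,.213],q(d(96))); print(arm.read_ft_force(),arm.read_wrist_torque())
arm.line_to([*G,.235],.08); arm.line_to([*G,.30],.15); print(arm.read_ft_force(),arm.read_time())
shot('after')
```

```text
[ 0.05477219  2.39345154 -2.93352919] [ 0.51901027 -0.13196997  0.10344467]
[-0.83864801 -0.33577038 -1.32498798] [-0.00370174  0.00072647  0.0168615 ]
[-0.21577307  0.26837583 -2.15816839] 15.9083
```

View pics/after.png

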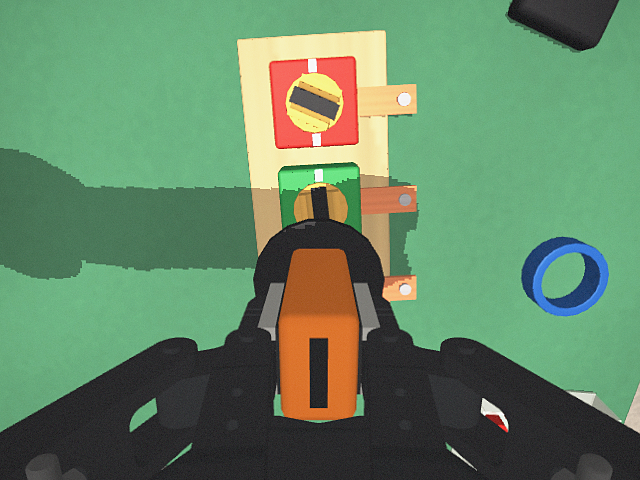

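The green slot at (319,203) is now nearly in line with the white mark at (318,176), and the red screw looks untouched. I check its angle by number, then return the driver.

Run:
```python
from h import *
d=np.radians; P=[.5368,.2750]
cam=pose('wrist'); g=cv2.cvtColor(cv2.imread('pics/after.png'),cv2.COLOR_BGR2HSV)[...,2]
m=np.zeros(g.shape,bool); m[184:216,300:340]=1; m&=g<50
y,x=np.nonzero(m); w=cast(cam,np.c_[x,y],.052); v=cv2.fitLine(w.astype(np.float32),cv2.DIST_L2,0,1e-5,1e-5).ravel(); a=np.degrees(np.arctan2(v[1],v[0]))%180
print('slot',len(x),a)
if 85<a<112:
    arm.line_to([.5881,-.1337,.32],.15)
    arm.line_to([*P,.32],.2,q(d(165.5)))
    arm.line_to([*P,.22],.12); print(arm.read_ft_force())
    for z in (.19,.175,.169):
        arm.line_to([*P,z],.05); print(z,np.round(arm.read_ft_force(),1))
        if np.linalg.norm(arm.read_ft_force())>20: break
    else:
        arm.move_gripper(1.0); arm.pause(.2)
        arm.line_to([*P,.31],.12); arm.pause(.3); shot('end')
    print(arm.read_time())
```

```text
slot 393 101.704475
[ 0.56216616 -0.4423508  -1.59488834]
0.19 [-0.1  0.1 -1.8]
0.175 [-0.6  0.1 -1.2]
0.169 [ 0.8 -0.  -1.7]
23.4167
```

```bash
ls pics
```

```text
after.png
crop.png
end.png
held.png
scene0.png
top0.png
w_drv.png
w_green.png
```

View pics/end.png

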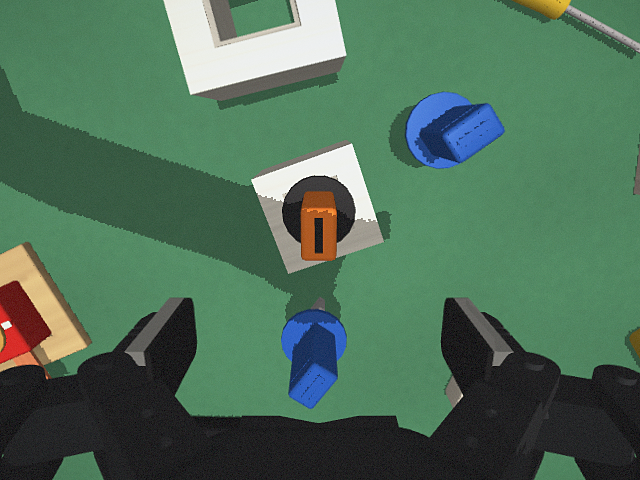

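The driver sits upright in the stand, bar at (318,235) and flange centred on the block at (318,209). The slot measured 101.7° against the marks' 99.5°, so I hand the job in.

```bash
python3 -c "
from h import *
print(ticket.finish_job())"
```

```text
the job is handed in; nothing more can be done
None
```

I turned the green screw home (its slot measured about 2° from the white marks), put the driver back upright in its stand, and handed the job in after about 24 of the 45 s; the red screw looked untouched and the black one was not rechecked, though nothing went near it, and no verdict came back.

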